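# Set up two casting flasks at the jeweller's bench

## Task

Make the two casting flasks ready, in this order: stand the red wax tree in the middle ring of the blue base, then the green tree in the middle ring of the yellow base, then put the steel flask over the red tree and the brass flask over the green one, each flat inside its base's lip, and last close the steel flask with the white dust cap. Set each thing down gently and upright, dropping none, leave the amber jar and the copper figure where they stand, and let go of everything.

Things in the scene. Friction and masses are not known exactly. Their poses are not given: they have to be found in the camera images.
- blue_base: casting base of blue rubber, fixed to the bench: a round dish 92 mm across and 16 mm high. Its floor is 8 mm above the bench. The outer lip (inside diameter 78 mm, top at 16 mm) takes a flask; the ring in the middle (inside diameter 38 mm, outside 44 mm, top at 13 mm) takes the foot of a tree. Origin: centre of its underside; z axis up.
- yellow_base: casting base of yellow rubber, fixed to the bench: a round dish 92 mm across and 16 mm high. Its floor is 8 mm above the bench. The outer lip (inside diameter 78 mm, top at 16 mm) takes a flask; the ring in the middle (inside diameter 38 mm, outside 44 mm, top at 13 mm) takes the foot of a tree. Origin: centre of its underside; z axis up.
- red_tree: tree of red wax, 70 mm tall, about 45 g, standing upright: a round foot 24 mm across and 6 mm high, a thin stem with eight short twigs (30 mm across, ending below 35 mm height), and above them, from 40 to 70 mm height, a smooth round grip 12 mm across, to be taken from above. Its pose on the bench is free (yaw does not matter). Origin: centre of its underside; z axis up.
- green_tree: tree of green wax, 70 mm tall, about 45 g, standing upright: a round foot 24 mm across and 6 mm high, a thin stem with eight short twigs (30 mm across, ending below 35 mm height), and above them, from 40 to 70 mm height, a smooth round grip 12 mm across, to be taken from above. Its pose on the bench is free (yaw does not matter). Origin: centre of its underside; z axis up.
- steel_flask: casting flask, a plain round tube of grey steel, open at both ends, 64 mm outside and 58 mm inside diameter, 80 mm tall, about 0.36 kg, standing upright on the bench; grip it across its outside near the top. Origin: centre of its underside; z axis up.
- brass_flask: casting flask, a plain round tube of yellow brass, open at both ends, 64 mm outside and 58 mm inside diameter, 80 mm tall, about 0.36 kg, standing upright on the bench; grip it across its outside near the top. Origin: centre of its underside; z axis up.
- cap: white round dust cap for a flask, about 80 g: below a spigot 44 mm across and 4 mm high (it enters the flask's mouth), then a disc 72 mm across and 6 mm thick, and on it an upright round black knob 18 mm across and 34 mm high, to be taken from above; 44 mm tall in all; it lies on its spigot. Origin: centre of its underside; z axis up.
- jar: bystander: round amber jar with a steel lid, 48 mm across, 60 mm tall, loose; leave it where it is. Origin: centre of its underside; z axis up.
- figure: bystander: small copper figure on a round dark wooden foot 50 mm across, 77 mm tall, loose; leave it where it is. Origin: centre of its underside; z axis up.
Not all that is in view belongs to the job. What is shaped like the red_tree but purple is not meant.

How it is judged:
By the outcome, as a careful person would: the job done as asked, in the order asked, and still so for the second after the job is handed in, with the robot touching nothing.
It also fails if it takes over 138 s, if anything falls off the work surface, if the arm or the gripper's body presses on something with over 40 N, if the wrist force passes 120 N, or if a joint passes its speed limit or range.

## Robot

A 7-joint arm with a two-finger parallel gripper is mounted at the origin on the work surface. World frame = base frame: x ahead of the robot, y to its left, z up, the work surface at z = 0. Lengths are in m, angles in rad, forces in N, time in s.
With the tool pointing down it reaches from about 0.4 to 0.85 m from the base axis. Payload 4.5 kg.
Tool frame: the origin (TCP) lies where the fingers leave the gripper's body, on its centre line; the fingertips stand 64 mm ahead of it and the grasp point (between the pads) lies 45 mm ahead of it; z points along the fingers, y is the line along which they close (so a half turn about z gives the same grasp; the last joint's range is limited). The gripper opens to 88 mm and grips with 3 to 60 N. Pads are 18 mm wide; open, the fingers measure 123 mm over their backs; the gripper's body (75 mm by 187 mm) begins 45 mm behind the grasp point.
Start: joints at [-1.109, 0.689, -0.195, 1.565, 0.157, 0.902, -0.215], TCP at [0.259, 0.569, 0.303] pointing down, gripper open.
Joint ranges: [-3.01, 3.01], [-0.46, 2.08], [-1.47, 1.51], [0.13, 2.56], [-1, 4.14], [0.04, 2.09], [-2.66, 2.66]. Speed limits (rad/s): [2.57, 2.57, 3.14, 3.14, 3.14, 3.14, 3.14].

## Interface

Orientations are given as a unit quaternion [x, y, z, w].
In Python, from plant import r gives the robot as it stands.
- The arm moves only by the tool play_rows, never from a script. Its arguments are lists of equal length, an entry for each row: "translation": the shift along the tool's x, y, z in m, a list of three; "delta_rot": the turn, a rotation vector about the tool's x, y, z in degrees, a list of three; "grip": the opening, from -1 (shut) to 1 (fully open). In form: {"translation": [[x, y, z], ...], "delta_rot": [[rx, ry, rz], ...], "grip": [grip, ...]}. A call has 1 to 20 rows; each row shifts and turns the commanded pose from where the row before left it, along the tool's axes as they then stand; what a row does not reach is not made up. A row lasts 1/8 s, in which the tool goes at most 62.5 mm and 10.7 degrees, less where a joint would pass 70% of its speed; a pose out of reach is approached as far as the arm can. A call with a gripper value outside its range is refused whole. The fingers move at their own pace and stop on an object; "squeeze" is the grip in N (left out, the last holds). Time passes only in rows, so rows that do not move let the fingers close. It gives the time, the measured TCP pose, the force, the opening and the grip force at its end, in the units of the state.
- r.get_state(): the state, without advancing time (a new reading comes with each control period).
- r.snapshot(name): name is "scene" or "top" or "wrist"; returns the picture (420x560x3 uint8, blue, green, red); there is no depth.
- r.get_calibration(name): a dict with "intrinsics" (3x3 intrinsics, pixels), "k1" (the pictures are not rectified: a ray, as slopes to the right and down, at radius r is drawn at 1 + k1 r^2 times it, then the intrinsics apply), "eye" and "rotation" of the camera in the world. Camera axes: x right, y up, looking along -z (the intrinsics and any distortion apply to the point x, -y, -z); pixel columns grow to the right and rows downward; lengths in m; the calibration is good to about 2 mm. A picture is of the moment at which its call begins: read the wrist's pose just before it. get_calibration takes no time and is no camera call; for the wrist camera it gives the pose at the moment of the call.
- r.finish_job(): hands the job in; it is judged then, once.
Trained networks look in the newest picture that a camera, given by its name, has taken for a name from the list of things; names that differ only in an ending like _2 or _b are one class to them, and where a whole thing is asked for, a point or a joint stands for the part that bears it (a point fixed in the world has none). Each returns a list of dicts, best first, with "confidence" (0 to 1); they miss things now and then, are a little off and sometimes report something else, mostly with a low value. They report only what shows in the picture. A call takes as long as a camera call. They do not tell look-alikes from the thing itself.
- r.look_for(camera, target): "point" ([x, y, z] in m, in world coordinates, good to about 4 mm: the middle of the surface that is visible of it).
- r.silhouettes(camera, target): "pixels" (420x560 bool, what is visible of it).
The state is a dict: "clock": time; "q": joint angles; "qd": joint speeds; "joint_torque": joint torques, N m; "tool_pos": TCP position; "eef_rot": TCP orientation; "contact_force": force on the tool from outside, world axes, zero at the start; "moment": the same for the moment, N m; "opening": opening from 0.0 (shut) to 1.0 (fully open); "finger_force": force on a finger pad.
Only numpy, scipy, OpenCV 4.12 (cv2) and the standard library are available. Lean on these libraries where they do the work, as an engineer would, in place of code of your own. Each camera call takes 0.05 s, during which the arm holds its last target. There are 200 camera calls.

## Working session

There is one attempt and no reset: what is moved stays moved. The work goes in short steps, Python scripts to look and compute and a tool call to move; the robot and the scene stay as the last step left them, time stands still between calls to the robot, and variables do not carry over. Pictures are saved under pics/ and viewed, at most 14 in all, crops included, and the job is handed in when it is done.

Besides the shell and the picture viewer there is one more tool, called after "Request:" in YAML: its name, and indented under it one key for each argument. play_rows: Moves the arm, as the interface text tells. Its arguments: {"type":"object","properties":{"translation":{"type":"array","items":{"type":"array","items":{"type":"number"}}},"delta_rot":{"type":"array","items":{"type":"array","items":{"type":"number"}}},"grip":{"type":"array","items":{"type":"number"}},"squeeze":{"type":"number"}},"required":["translation","delta_rot","grip"]}

```bash
ls; mkdir -p pics
python3 - <<'E'
from plant import r
import cv2,numpy as np
s=r.get_state()
for k in("clock","tool_pos","eef_rot","opening","contact_force"):print(k,s[k])
a=r.snapshot("scene");b=r.snapshot("top")
cv2.imwrite("pics/scene0.png",a);cv2.imwrite("pics/top0.png",b)
np.save("top0.npy",b)
for n in("scene","top"):print(n,r.get_calibration(n))
for t in ["blue_base","yellow_base","red_tree","green_tree","steel_flask","brass_flask","cap","jar","figure"]:
    print(t,[(np.round(d["point"],3).tolist(),round(d["confidence"],2)) for d in r.look_for("top",t)][:3])
E
```

```text
pics
clock 0.0
tool_pos [0.25912152 0.56818958 0.30192643]
eef_rot [ 2.12240300e-01  9.77217093e-01 -8.90424468e-04 -1.24259530e-04]
opening 0.996317395762375
contact_force [ 0.37209618  0.54328809 -1.15929668]
scene {'intrinsics': array([[419.15511825,   0.        , 279.64794191],
       [  0.        , 419.15511825, 210.31901257],
       [  0.        ,   0.        ,   1.        ]]), 'k1': -0.012454002230581117, 'eye': array([ 0.87339863, -0.47213486,  0.67659504]), 'rotation': array([0.33778888, 0.11361898, 0.28453818, 0.88995922])}
top {'intrinsics': array([[412.99862348,   0.        , 281.51625049],
       [  0.        , 412.99862348, 211.95955456],
       [  0.        ,   0.        ,   1.        ]]), 'k1': -0.027094314253671523, 'eye': array([0.41659678, 0.00440369, 0.93538176]), 'rotation': array([ 0.04106204, -0.04140022, -0.69882032,  0.71291661])}
blue_base [([0.445, 0.008, 0.008], 0.9)]
yellow_base [([0.45, -0.146, 0.008], 0.78)]
red_tree [([0.62, 0.28, 0.026], 0.7), ([0.579, 0.225, 0.033], 0.46)]
green_tree [([0.643, -0.104, 0.027], 0.51)]
steel_flask [([0.478, 0.33, 0.051], 0.59)]
brass_flask [([0.447, -0.313, 0.052], 0.68)]
cap [([0.442, 0.141, 0.01], 0.57)]
jar [([0.634, 0.086, 0.056], 0.97)]
figure [([0.629, -0.266, 0.017], 0.96)]
```

View pics/top0.png

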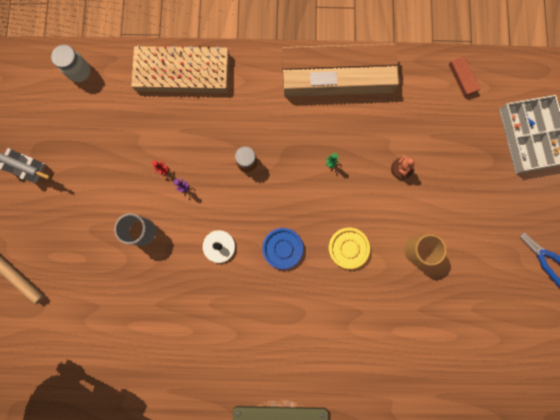

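View pics/scene0.png

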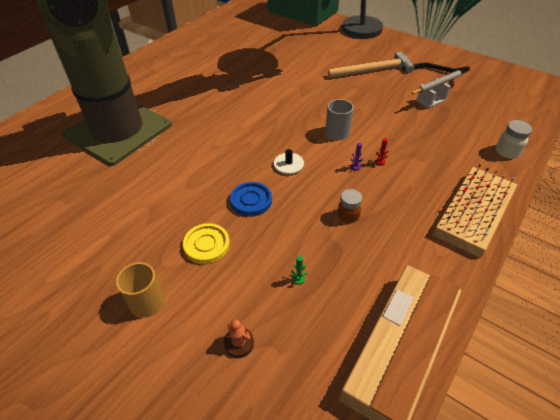

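Top view: blue base (284,249), yellow base (350,249), cap (219,247), steel flask (131,230), brass flask (428,252), green tree (333,161), jar (246,158) and figure (403,168). There are two look-alike trees, red at (161,168) and purple at (183,186). The red one further left is meant, going by its colour, and I'll confirm it in a wrist close-up. First I square the tool (y along world x), then move above the trees.

Request:
play_rows:
  translation:
    - [0,0,0]
    - [0,0,0]
    - [0,0,0]
    - [0,0,0]
    - [0,0,0]
    - [0,0,0]
    - [0,0,0]
    - [-0.032,0.034,0]
    - [-0.032,0.034,0]
    - [-0.032,0.034,0]
    - [-0.032,0.034,0]
    - [-0.032,0.034,0]
    - [-0.032,0.034,0]
    - [-0.032,0.034,0]
    - [-0.032,0.034,0]
    - [-0.032,0.034,0]
    - [-0.032,0.034,0]
    - [0,0,0]
    - [0,0,0]
  delta_rot:
    - [0,0,9.357]
    - [0,0,9.357]
    - [0,0,9.357]
    - [0,0,9.357]
    - [0,0,9.357]
    - [0,0,9.357]
    - [0,0,9.357]
    - [0,0,0]
    - [0,0,0]
    - [0,0,0]
    - [0,0,0]
    - [0,0,0]
    - [0,0,0]
    - [0,0,0]
    - [0,0,0]
    - [0,0,0]
    - [0,0,0]
    - [0,0,0]
    - [0,0,0]
  grip: [0.2,0.2,0.2,0.2,0.2,0.2,0.2,0.2,0.2,0.2,0.2,0.2,0.2,0.2,0.2,0.2,0.2,0.2,0.2]
  squeeze: 12

```text
clock: 2.92
tool_pos: [0.5987, 0.2494, 0.3026]
eef_rot: [0.707, 0.707, 0.0, -0.001]
contact_force: [0.9, 0.8, 0.4]
opening: 0.601
finger_force: 0.0
```

```bash
cat > h.py <<'E'
import numpy as np,cv2
from scipy.spatial.transform import Rotation as R
from plant import r
def ray(c,px,z):
    """pixels (n,2) -> world points on the plane at height z"""
    K=c["intrinsics"]; px=np.asarray(px,float).reshape(-1,1,2)
    s=cv2.undistortPoints(px,K,np.array([c["k1"],0,0,0.])).reshape(-1,2)
    d=R.from_quat(c["rotation"]).apply(np.c_[s[:,0],-s[:,1],-np.ones(len(s))])
    e=np.asarray(c["eye"]); return (e+d*((z-e[2])/d[:,2])[:,None])[:,:2]
def proj(c,P):
    P=R.from_quat(c["rotation"]).inv().apply(np.atleast_2d(P)-c["eye"])
    s=np.c_[P[:,0],-P[:,1]]/-P[:,2:]; s=s*(1+c["k1"]*(s**2).sum(1))[:,None]
    K=c["intrinsics"]; return s@K[:2,:2].T+K[:2,2]
def state():
    s=r.get_state(); print("t",round(s["clock"],2),"tcp",np.round(s["tool_pos"],4),"rotvec",np.round(R.from_quat(s["eef_rot"]).as_matrix()[:2,:2].ravel(),3),"open",round(s["opening"],3),"ff",np.round(s["finger_force"],1),"F",np.round(s["contact_force"],1),"q7",round(s["q"][6],2)); return s
def wrist(name):
    c=r.get_calibration("wrist"); im=r.snapshot("wrist"); cv2.imwrite(f"pics/{name}.png",im); np.savez(f"{name}.npz",im=im,**c); return c,im
E
python3 - <<'E'
from h import *
state();c,im=wrist("w1");print(c)
for t in ["red_tree","steel_flask","cap","jar"]:
    print(t,[(np.round(d["point"],3).tolist(),round(d["confidence"],2)) for d in r.look_for("wrist",t)][:3])
E
```

```text
t 2.92 tcp [0.5987 0.2494 0.3026] rotvec [-0.  1.  1.  0.] open 0.601 ff 0.0 F [0.9 0.8 0.4] q7 -0.41
{'intrinsics': array([[348.63632236,   0.        , 277.6823444 ],
       [  0.        , 348.63632236, 211.74001715],
       [  0.        ,   0.        ,   1.        ]]), 'k1': -0.08156568868914076, 'eye': array([0.59880817, 0.33184461, 0.38396711]), 'rotation': array([-1.58695436e-01,  6.19921056e-04,  4.23500051e-04,  9.87327299e-01])}
red_tree [([0.584, 0.236, 0.027], 0.88), ([0.619, 0.285, 0.027], 0.62), ([0.456, 0.149, 0.008], 0.46)]
steel_flask [([0.465, 0.321, 0.055], 0.97)]
cap [([0.455, 0.148, 0.01], 0.65)]
jar [([0.64, 0.104, 0.056], 0.91)]
```

View pics/w1.png

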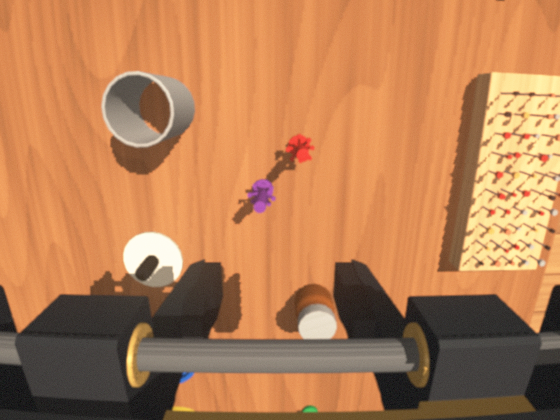

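Wrist view: red tree at (300,148), purple one at (262,195), cap (152,258), steel flask rim (140,108), jar lid (318,322). I'll measure in both views by colour and compare.

Run:
```python
from h import *
ct=r.get_calibration("top"); tp=np.load("top0.npy"); w=np.load("w1.npz"); wi=w["im"]
cw={k:w[k] for k in("intrinsics","eye","rotation")};cw["k1"]=float(w["k1"])
# clicks
print("cap disc top",ray(ct,[219,247],.010),"wrist",ray(cw,[152,258],.010))
print("jar lid",ray(ct,[245,157],.06),"wrist",ray(cw,[317,323],.06))
print("steel rim",ray(ct,[131,229],.08),"wrist",ray(cw,[139,108],.08))
print("blue",ray(ct,[284,249],.012),"yellow",ray(ct,[350,249],.012),"brass",ray(ct,[431,250],.08))
print("red top",ray(ct,[158,165],.07),"wrist",ray(cw,[300,144],.07))
a=cv2.resize(wi[90:230,200:380],None,fx=4,fy=4,interpolation=cv2.INTER_CUBIC)
cv2.imwrite("pics/c1.png",a)
```

```text
cap disc top [[0.44342683 0.14317232]] wrist [[0.44792789 0.14994704]]
jar lid [[0.63762244 0.08658444]] wrist [[0.641976   0.09549065]]
steel rim [[0.4748672  0.31754392]] wrist [[0.48013441 0.32456921]]
blue [[ 0.44186189 -0.002144  ]] yellow [[ 0.44473255 -0.14932967]] brass [[ 0.44372972 -0.30626527]]
red top [[0.61403485 0.27168015]] wrist [[0.61835898 0.29203139]]
```

View pics/c1.png

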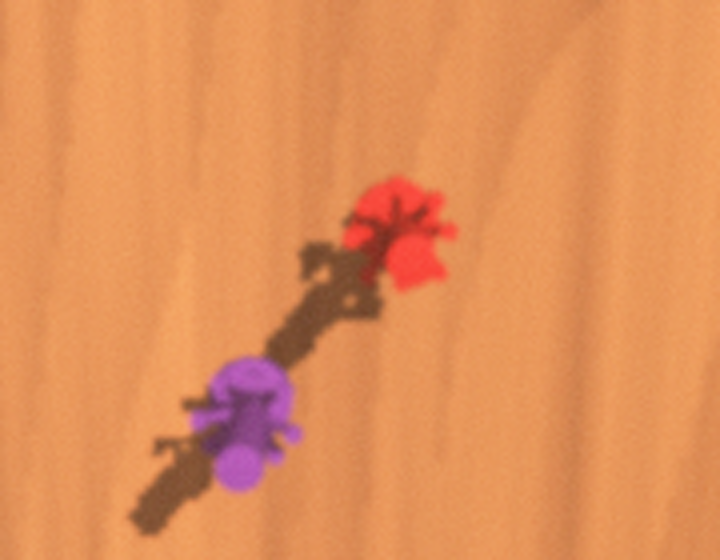

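Zoomed crop: red tree with its grip top at crop (408,255), i.e. image (302,154), and its foot at about (299,141). The purple one, grip top at crop (238,467), is the look-alike to leave alone. The red one fits by colour.

The two cameras disagree by a steady (5,7) mm, so I compare grip top with foot, and check against the scene camera.

Run:
```python
from h import *
w=np.load("w1.npz")
cw={k:w[k] for k in("intrinsics","eye","rotation")};cw["k1"]=float(w["k1"])
print("red top/foot wrist",ray(cw,[302,153.8],.07),ray(cw,[299,141],.006))
print("purple top/foot",ray(cw,[259.7,206.5],.07),ray(cw,[263,186.5],.006))
cs=r.get_calibration("scene")
print("scene: jar lid",ray(cs,[351,198],.06),"cap",ray(cs,[289,164],.010),"red top",ray(cs,[384,140],.07),"blue",ray(cs,[251,198],.013))
# fingertip centre line seen by wrist: points on tool axis
print(proj(cw,[[.5987,.2494,.3026-.064],[.5987-.0265,.2494,.2386],[.5987+.0265,.2494,.2386]]))
```

```text
red top/foot wrist [[0.62032808 0.28324799]] [[0.62121028 0.28711975]]
purple top/foot [[0.58147039 0.23342853]] [[0.58197459 0.23675473]]
scene: jar lid [[0.64578827 0.08155744]] cap [[0.45335997 0.13935023]] red top [[0.62168071 0.27522372]] blue [[ 0.4503928  -0.00155162]]
[[277.75994589 281.16031326]
 [221.69720542 280.94257564]
 [333.84062301 281.08099199]]
```

Request:
play_rows:
  translation:
    - [0.006,0.0042,0.0226]
    - [0.006,0.0042,0.0226]
    - [0.006,0.0042,0.0226]
    - [0.006,0.0042,0.0226]
    - [0.006,0.0042,0.0226]
    - [0,0,0]
  delta_rot:
    - [0,0,0]
    - [0,0,0]
    - [0,0,0]
    - [0,0,0]
    - [0,0,0]
    - [0,0,0]
  grip: [0,0,0,0,0,0]

```text
clock: 3.92
tool_pos: [0.6192, 0.2789, 0.187]
eef_rot: [0.707, 0.707, -0.002, -0.001]
contact_force: [-0.5, -0.6, 0.1]
opening: 0.5
finger_force: 0.0
```

Run:
```python
from h import *
s=state();c,im=wrist("w2")
m=cv2.inRange(cv2.cvtColor(im,cv2.COLOR_BGR2HSV),(0,190,170),(5,255,255))|cv2.inRange(cv2.cvtColor(im,cv2.COLOR_BGR2HSV),(174,190,170),(180,255,255))
n,l,st,ce=cv2.connectedComponentsWithStats(m)
for i in range(1,n):
    if st[i,4]>60:print(st[i],ce[i])
t=s["tool_pos"];print("tip mid",proj(c,t-[0,0,.064]),"axis@.07",proj(c,[t[0],t[1],.07]),"axis @.01",proj(c,[t[0],t[1],.006]))
```

```text
t 3.92 tcp [0.6192 0.2789 0.187 ] rotvec [-0.001  1.     1.     0.001] open 0.5 ff 0.0 F [-0.5 -0.6  0.1] q7 -0.43
[262 190  37  47 603] [280.67661692 209.91210614]
tip mid [[278.13445302 280.89400727]] axis@.07 [[278.3945661  237.59874317]] axis @.01 [[278.58135563 206.2797648 ]]
```

View pics/w2.png

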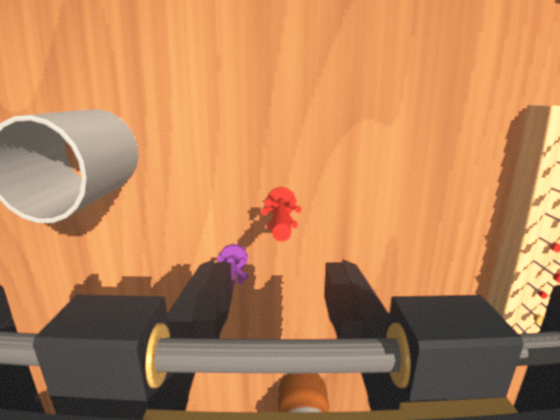

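Red grip top at (282,231), 2 mm and 4 mm off the tool axis, which agrees with the earlier wrist measure (0.621, 0.283). Fingertips straddle x≈279 as predicted, so I trust the wrist calibration. Descend and grip.

Request:
play_rows:
  translation:
    - [0.004,0.002,0]
    - [0,0,0.017]
    - [0,0,0.017]
    - [0,0,0.017]
    - [0,0,0.017]
    - [0,0,0.017]
    - [0,0,0]
    - [0,0,0]
    - [0,0,0]
    - [0,0,0]
    - [0,0,0]
    - [0,0,0]
    - [0,0,0]
    - [0,0,0]
  delta_rot:
    - [0,0,0]
    - [0,0,0]
    - [0,0,0]
    - [0,0,0]
    - [0,0,0]
    - [0,0,0]
    - [0,0,0]
    - [0,0,0]
    - [0,0,0]
    - [0,0,0]
    - [0,0,0]
    - [0,0,0]
    - [0,0,0]
    - [0,0,0]
  grip: [0,0,0,0,0,0,0,-1,-1,-1,-1,-1,-1,-1]
  squeeze: 10

```text
clock: 5.72
tool_pos: [0.6224, 0.2828, 0.1051]
eef_rot: [0.707, 0.707, 0.0, 0.0]
contact_force: [-0.8, 0.0, 4.1]
opening: 0.132
finger_force: 9.9
```

Request:
play_rows:
  translation:
    - [0,0,-0.01]
    - [0,0,-0.02]
    - [0,0,-0.025]
    - [0,0,-0.025]
    - [0,0,-0.025]
    - [-0.028,-0.0175,0]
    - [-0.028,-0.0175,0]
    - [-0.028,-0.0175,0]
    - [-0.028,-0.0175,0]
    - [-0.028,-0.0175,0]
    - [-0.028,-0.0175,0]
    - [-0.028,-0.0175,0]
    - [-0.028,-0.0175,0]
    - [-0.028,-0.0175,0]
    - [-0.028,-0.0175,0]
    - [0,0,0]
    - [0,0,0]
  delta_rot:
    - [0,0,0]
    - [0,0,0]
    - [0,0,0]
    - [0,0,0]
    - [0,0,0]
    - [0,0,0]
    - [0,0,0]
    - [0,0,0]
    - [0,0,0]
    - [0,0,0]
    - [0,0,0]
    - [0,0,0]
    - [0,0,0]
    - [0,0,0]
    - [0,0,0]
    - [0,0,0]
    - [0,0,0]
  grip: [-1,-1,-1,-1,-1,-1,-1,-1,-1,-1,-1,-1,-1,-1,-1,-1,-1]

```text
clock: 7.85
tool_pos: [0.4484, 0.0033, 0.2105]
eef_rot: [0.707, 0.707, 0.001, 0.001]
contact_force: [0.4, -0.5, 0.1]
opening: 0.131
finger_force: 9.9
```

Run:
```python
from h import *
s=state();c,im=wrist("w3")
t=s["tool_pos"];print("tip mid",proj(c,t-[0,0,.064]),"axis@.013",proj(c,[t[0],t[1],.013]))
```

```text
t 7.85 tcp [0.4484 0.0033 0.2105] rotvec [-0.  1.  1.  0.] open 0.131 ff 9.9 F [ 0.4 -0.5  0.1] q7 -0.11
tip mid [[277.25636634 281.15945008]] axis@.013 [[277.06481749 200.81414762]]
```

View pics/w3.png

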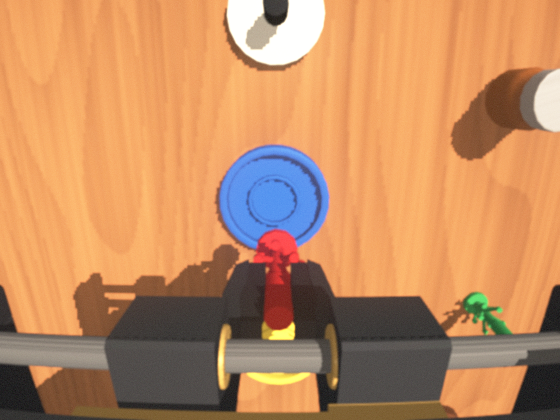

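Blue base centre is at about (273,197) and the tool axis points at (277,201). The tree hangs straight in the fingers; cap at (276,15). I'll fit the blue outline.

```bash
cat >> h.py <<'E'
def circ(c,mask,z):
    """least-squares circle of the largest blob's hull back-projected to height z: centre and radius"""
    k=max(cv2.findContours(mask,cv2.RETR_EXTERNAL,cv2.CHAIN_APPROX_NONE)[0],key=cv2.contourArea)
    p=ray(c,cv2.convexHull(k).reshape(-1,2),z)
    from scipy.optimize import least_squares
    q=least_squares(lambda v:np.hypot(*(p-v[:2]).T)-v[2],[*p.mean(0),.04],loss="soft_l1",f_scale=.001).x
    return q
def hsv(im,lo,hi): return cv2.inRange(cv2.cvtColor(im,cv2.COLOR_BGR2HSV),lo,hi)
def load(n):
    w=np.load(n+".npz");c={k:w[k] for k in("intrinsics","eye","rotation")};c["k1"]=float(w["k1"]);return c,w["im"]
E
python3 - <<'E'
from h import *
c,im=load("w3")
m=hsv(im,(100,150,60),(125,255,255))
for z in(.0,.016):print("blue",z,circ(c,m,z))
m=hsv(im,(0,0,150),(180,70,255));m[100:]=0;m[:,350:]=0
print("cap",circ(c,m,.010))
ct=r.get_calibration("top");tp=np.load("top0.npy")
for n,lo,hi in(("blue",(100,150,60),(125,255,255)),("yellow",(22,180,120),(32,255,255))):print(n,circ(ct,hsv(tp,lo,hi),.016))
E
```

```text
blue 0.0 [ 0.44034963 -0.00268293  0.04191697]
blue 0.016 [0.44077766 0.00216551 0.03961898]
cap [0.4472503  0.14595393 0.03587289]
blue [0.44414517 0.00205326 0.04217526]Traceback (most recent call last):
  File "<stdin>", line 8, in <module>
  File "h.py", line 20, in circ
    k=max(cv2.findContours(mask,cv2.RETR_EXTERNAL,cv2.CHAIN_APPROX_NONE)[0],key=cv2.contourArea)
ValueError: max() iterable argument is empty
```

Run:
```python
from h import *
c,im=load("w3");H=cv2.cvtColor(im,cv2.COLOR_BGR2HSV)
print(H[198,215:235].tolist());print(H[198,318:334].tolist())
m=hsv(im,(95,60,30),(130,255,255));m[230:]=0
m=cv2.morphologyEx(m,cv2.MORPH_CLOSE,np.ones((5,5),np.uint8))
for z in(.008,.016):print("blue",z,circ(c,m,z))
tp=np.load("top0.npy");T=cv2.cvtColor(tp,cv2.COLOR_BGR2HSV);print(T[235:265:5,340:360:5].tolist())
```

```text
[[11, 149, 207], [9, 135, 159], [9, 123, 131], [174, 74, 127], [123, 72, 155], [113, 134, 208], [110, 148, 231], [109, 152, 237], [109, 150, 239], [108, 152, 240], [109, 153, 238], [109, 154, 230], [111, 151, 213], [110, 148, 219], [109, 150, 233], [109, 154, 237], [108, 156, 237], [109, 151, 239], [108, 154, 239], [108, 154, 238]]
[[113, 110, 132], [117, 102, 128], [115, 113, 131], [112, 137, 171], [111, 150, 219], [110, 152, 231], [109, 152, 236], [109, 152, 238], [109, 151, 239], [109, 144, 241], [119, 89, 229], [171, 69, 218], [10, 124, 240], [13, 143, 244], [13, 142, 245], [13, 140, 244]]
blue 0.008 [0.44547895 0.0019551  0.04661519]
blue 0.016 [0.44555631 0.00431783 0.0453013 ]
[[[21, 173, 222], [25, 164, 250], [25, 164, 250], [25, 165, 249]], [[25, 165, 249], [22, 172, 231], [22, 172, 234], [24, 169, 244]], [[24, 166, 243], [25, 163, 249], [25, 164, 249], [25, 166, 248]], [[23, 169, 240], [25, 164, 249], [25, 164, 249], [24, 165, 249]], [[25, 164, 249], [23, 168, 245], [25, 166, 248], [22, 175, 225]], [[24, 165, 249], [25, 164, 249], [24, 166, 248], [24, 165, 249]]]
```

Request:
play_rows:
  translation:
    - [0,-0.003,0]
    - [0,0,0.025]
    - [0,0,0.025]
    - [0,0,0.02]
    - [0,0,0.012]
    - [0,0,0.008]
    - [0,0,0.003]
    - [0,0,0.002]
    - [0,0,0.001]
    - [0,0,0.0005]
    - [0,0,0]
  delta_rot:
    - [0,0,0]
    - [0,0,0]
    - [0,0,0]
    - [0,0,0]
    - [0,0,0]
    - [0,0,0]
    - [0,0,0]
    - [0,0,0]
    - [0,0,0]
    - [0,0,0]
    - [0,0,0]
  grip: [-1,-1,-1,-1,-1,-1,-1,-1,-1,-1,-1]

```text
clock: 9.28
tool_pos: [0.4443, 0.0027, 0.1134]
eef_rot: [0.707, 0.707, 0.0, 0.0]
contact_force: [-0.3, 0.3, -0.4]
opening: 0.133
finger_force: 9.9
```

Run:
```python
from h import *
s=state();c,im=wrist("w4")
t=s["tool_pos"];print("axis@.008",proj(c,[t[0],t[1],.008]))
```

```text
t 9.28 tcp [0.4443 0.0027 0.1134] rotvec [ 0.  1.  1. -0.] open 0.133 ff 9.9 F [-0.3  0.3 -0.4] q7 -0.12
axis@.008 [[277.60645378 245.48836124]]
```

View pics/w4.png

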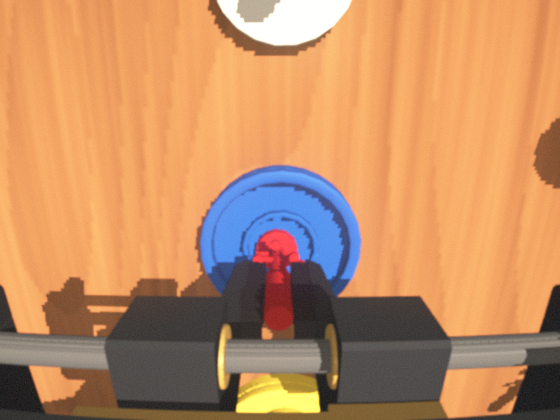

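Red foot at (277,245) sits within the ring (centre ≈279,243). Seat it, release, rise, and go to the green tree.

Request:
play_rows:
  translation:
    - [0,0,0.0005]
    - [0,0,0.0005]
    - [0,0,0]
    - [0,0,0]
    - [0,0,0]
    - [0,0,0]
    - [0,0,0]
    - [0,0,-0.01]
    - [0,0,-0.03]
    - [0,0,-0.03]
    - [0,0,-0.03]
    - [-0.018,0.034,0]
    - [-0.018,0.034,0]
    - [-0.018,0.034,0]
    - [-0.018,0.034,0]
    - [-0.018,0.034,0]
    - [-0.018,0.034,0]
    - [0,0,0]
    - [0,0,0]
  delta_rot:
    - [0,0,0]
    - [0,0,0]
    - [0,0,0]
    - [0,0,0]
    - [0,0,0]
    - [0,0,0]
    - [0,0,0]
    - [0,0,0]
    - [0,0,0]
    - [0,0,0]
    - [0,0,0]
    - [0,0,0]
    - [0,0,0]
    - [0,0,0]
    - [0,0,0]
    - [0,0,0]
    - [0,0,0]
    - [0,0,0]
    - [0,0,0]
  grip: [-1,-1,-1,-0.3,-0.3,0,0,0,0,0,0,0,0,0,0,0,0,0,0]

```text
clock: 11.7
tool_pos: [0.6471, -0.1049, 0.2123]
eef_rot: [0.707, 0.707, -0.0, -0.001]
contact_force: [-0.9, 0.3, 0.5]
opening: 0.497
finger_force: 0.0
```

Run:
```python
from h import *
s=state();c,im=wrist("w5")
t=s["tool_pos"]
for z in(.07,.006):print("axis",z,proj(c,[t[0],t[1],z]))
m=hsv(im,(50,120,60),(85,255,255));n,l,st,ce=cv2.connectedComponentsWithStats(m)
for i in range(1,n):
    if st[i,4]>60:print(st[i],ce[i])
i=1+st[1:,4].argmax();x,y,w,h=st[i,:4]
ys,xs=np.where(l==i)
b=ys.max();sel=ys>b-8;tp=[xs[sel].mean(),b-6];sel=ys<y+8;ft=[xs[sel].mean(),y+6]
print("top",tp,ray(c,tp,.07),"foot",ft,ray(c,ft,.006))
cv2.imwrite("pics/c5.png",cv2.resize(im[max(0,y-30):b+30,max(0,x-60):x+100],None,fx=4,fy=4));
```

```text
t 11.7 tcp [ 0.6471 -0.1049  0.2123] rotvec [-0.  1.  1.  0.] open 0.497 ff 0.0 F [-0.9  0.3  0.5] q7 0.06
axis 0.07 [[277.99618768 223.72682223]]
axis 0.006 [[278.08044103 197.88467381]]
[259 185  34  46 788] [276.57106599 205.59137056]
top [np.float64(275.45), np.int64(224)] [[ 0.64540523 -0.10505642]] foot [np.float64(276.0), np.int32(191)] [[ 0.64536764 -0.09875472]]
```

Request:
play_rows:
  translation:
    - [0.001,-0.0015,0]
    - [0,0,0.025]
    - [0,0,0.025]
    - [0,0,0.025]
    - [0,0,0.02]
    - [0,0,0.012]
    - [0,0,0]
    - [0,0,0]
    - [0,0,0]
    - [0,0,0]
    - [0,0,0]
    - [0,0,0]
    - [0,0,0]
  delta_rot:
    - [0,0,0]
    - [0,0,0]
    - [0,0,0]
    - [0,0,0]
    - [0,0,0]
    - [0,0,0]
    - [0,0,0]
    - [0,0,0]
    - [0,0,0]
    - [0,0,0]
    - [0,0,0]
    - [0,0,0]
    - [0,0,0]
  grip: [0,0,0,0,0,0,0,-1,-1,-1,-1,-1,-1]

```text
clock: 13.38
tool_pos: [0.6468, -0.1044, 0.1055]
eef_rot: [0.707, 0.707, 0.0, 0.0]
contact_force: [0.0, 1.2, 2.8]
opening: 0.134
finger_force: 9.9
```

Request:
play_rows:
  translation:
    - [0,0,-0.01]
    - [0,0,-0.02]
    - [0,0,-0.025]
    - [0,0,-0.025]
    - [0,0,-0.025]
    - [-0.0074,-0.0333,0]
    - [-0.0074,-0.0333,0]
    - [-0.0074,-0.0333,0]
    - [-0.0074,-0.0333,0]
    - [-0.0074,-0.0333,0]
    - [-0.0074,-0.0333,0]
    - [0,0,0]
    - [0,0,0]
  delta_rot:
    - [0,0,0]
    - [0,0,0]
    - [0,0,0]
    - [0,0,0]
    - [0,0,0]
    - [0,0,0]
    - [0,0,0]
    - [0,0,0]
    - [0,0,0]
    - [0,0,0]
    - [0,0,0]
    - [0,0,0]
    - [0,0,0]
  grip: [-1,-1,-1,-1,-1,-1,-1,-1,-1,-1,-1,-1,-1]

```text
clock: 15.0
tool_pos: [0.4483, -0.1488, 0.2112]
eef_rot: [0.707, 0.707, 0.001, 0.001]
contact_force: [0.7, -0.0, -1.1]
opening: 0.132
finger_force: 9.9
```

Run:
```python
from h import *
s=state();c,im=wrist("w6")
t=s["tool_pos"];print("axis@.013",proj(c,[t[0],t[1],.013]))
m=hsv(im,(22,90,60),(36,255,255));m[232:]=0;m=cv2.morphologyEx(m,cv2.MORPH_CLOSE,np.ones((5,5),np.uint8))
for z in(.008,.012,.016):print("yellow",z,circ(c,m,z))
```

```text
t 15.0 tcp [ 0.4483 -0.1488  0.2112] rotvec [-0.  1.  1.  0.] open 0.132 ff 9.9 F [ 0.7 -0.  -1.1] q7 0.14
axis@.013 [[276.95630181 200.35390464]]
yellow 0.008 [ 0.44937854 -0.14670373  0.04707874]
yellow 0.012 [ 0.44936085 -0.14557118  0.04641677]
yellow 0.016 [ 0.44934315 -0.14443861  0.0457548 ]
```

View pics/w6.png

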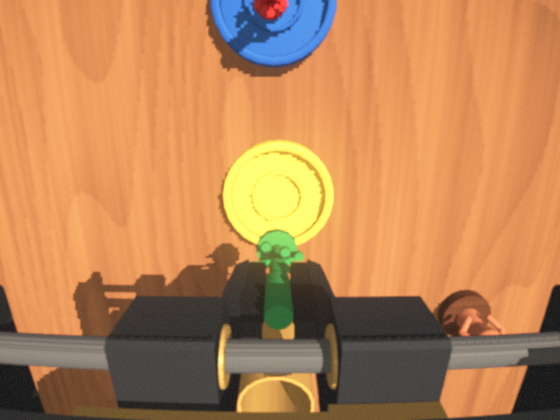

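Yellow ring centre at (277,195), and the red tree stands in the blue ring at (270,5). Shift by (+1,+3) mm, lower, release, and rise. Next comes the steel flask.

Request:
play_rows:
  translation:
    - [0.003,0.001,0]
    - [0,0,0.025]
    - [0,0,0.025]
    - [0,0,0.02]
    - [0,0,0.012]
    - [0,0,0.008]
    - [0,0,0.003]
    - [0,0,0.002]
    - [0,0,0.001]
    - [0,0,0.001]
    - [0,0,0.0005]
    - [0,0,0]
  delta_rot:
    - [0,0,0]
    - [0,0,0]
    - [0,0,0]
    - [0,0,0]
    - [0,0,0]
    - [0,0,0]
    - [0,0,0]
    - [0,0,0]
    - [0,0,0]
    - [0,0,0]
    - [0,0,0]
    - [0,0,0]
  grip: [-1,-1,-1,-1,-1,-1,-1,-1,-1,-1,-1,-1]

```text
clock: 16.55
tool_pos: [0.4477, -0.1458, 0.1132]
eef_rot: [0.707, 0.707, -0.0, 0.0]
contact_force: [-1.2, 0.5, 3.7]
opening: 0.129
finger_force: 10.0
```

Request:
play_rows:
  translation:
    - [0,0,0]
    - [0,0,0]
    - [0,0,0]
    - [0,0,0]
    - [0,0,-0.01]
    - [0,0,-0.04]
    - [0,0,-0.04]
    - [0,0,-0.04]
    - [0.04,0.0026,0]
    - [0.04,0.0026,0]
    - [0.04,0.0026,0]
    - [0.04,0.0026,0]
    - [0.04,0.0026,0]
    - [0.04,0.0026,0]
    - [0.04,0.0026,0]
    - [0.04,0.0026,0]
    - [0.04,0.0026,0]
    - [0.04,0.0026,0]
    - [0.04,0.0026,0]
    - [0,0,0]
  delta_rot:
    - [0,0,0]
    - [0,0,0]
    - [0,0,0]
    - [0,0,0]
    - [0,0,0]
    - [0,0,0]
    - [0,0,0]
    - [0,0,0]
    - [0,0,0]
    - [0,0,0]
    - [0,0,0]
    - [0,0,0]
    - [0,0,0]
    - [0,0,0]
    - [0,0,0]
    - [0,0,0]
    - [0,0,0]
    - [0,0,0]
    - [0,0,0]
    - [0,0,0]
  grip: [-0.3,-0.3,0,0,0,0,0,0,1,1,1,1,1,1,1,1,1,1,1,1]

```text
clock: 19.05
tool_pos: [0.4756, 0.2984, 0.2432]
eef_rot: [0.705, 0.709, 0.001, -0.001]
contact_force: [0.0, -0.8, -0.4]
opening: 1.002
finger_force: 0.0
```

Run:
```python
from h import *
s=state();c,im=wrist("w7")
t=s["tool_pos"];print("axis@.08",proj(c,[t[0],t[1],.08]))
```

```text
t 19.05 tcp [0.4756 0.2984 0.2432] rotvec [-0.006  1.     1.     0.006] open 1.002 ff 0.0 F [ 0.  -0.8 -0.4] q7 -0.56
axis@.08 [[277.59456503 214.51984194]]
```

View pics/w7.png

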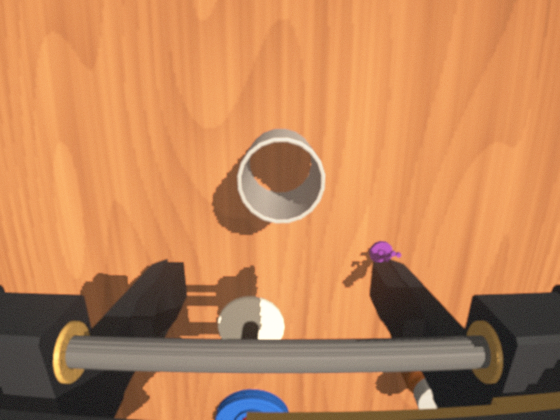

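Steel rim: left (237,180), right (326,180), top (281,137), bottom (281,223).

Run:
```python
from h import *
c,im=load("w7")
p=ray(c,[[237,180],[326,180],[281,137],[281,223]],.08);print(p,p[0]-p[1],p[2]-p[3],"centre",(p[0,0]+p[1,0])/2,(p[2,1]+p[3,1])/2)
m=hsv(im,(0,0,90),(180,60,255));m[:100]=0;m[232:]=0;m[:,:200]=0;m[:,360:]=0
k=cv2.morphologyEx(m,cv2.MORPH_OPEN,np.ones((2,2),np.uint8));print(circ(c,k,.08))
```

```text
[[0.4463132  0.32441363]
 [0.51029686 0.32481547]
 [0.4776647  0.35509161]
 [0.47823226 0.29175501]] [-0.06398367 -0.00040184] [-0.00056757  0.0633366 ] centre 0.4783050301137157 0.3234233116656304
[0.4782215  0.32471578 0.03245204]
```

Request:
play_rows:
  translation:
    - [0.013,0.0015,0]
    - [0.0125,0.0015,0]
    - [0,0,0]
    - [0,0,0.03]
    - [0,0,0.03]
    - [0,0,0.03]
    - [0,0,0.026]
    - [0,0,0.02]
    - [0,0,0]
    - [0,0,0]
    - [0,0,0]
    - [0,0,0]
    - [0,0,0]
    - [0,0,0]
  delta_rot:
    - [0,0,0]
    - [0,0,0]
    - [0,0,0]
    - [0,0,0]
    - [0,0,0]
    - [0,0,0]
    - [0,0,0]
    - [0,0,0]
    - [0,0,0]
    - [0,0,0]
    - [0,0,0]
    - [0,0,0]
    - [0,0,0]
    - [0,0,0]
  grip: [1,1,1,1,1,1,1,1,1,-1,-1,-1,-1,-1]
  squeeze: 30

```text
clock: 20.85
tool_pos: [0.4792, 0.3201, 0.1076]
eef_rot: [0.707, 0.707, 0.0, -0.0]
contact_force: [-2.2, 0.3, 6.5]
opening: 0.724
finger_force: 30.0
```

Request:
play_rows:
  translation:
    - [0,0,-0.01]
    - [0,0,-0.025]
    - [0,0,-0.025]
    - [0,0,-0.025]
    - [0,0,-0.025]
    - [0,0,0]
    - [-0.02,-0.0021,0]
    - [-0.03,-0.0031,0]
    - [-0.03,-0.0031,0]
    - [-0.03,-0.0031,0]
    - [-0.03,-0.0031,0]
    - [-0.03,-0.0031,0]
    - [-0.03,-0.0031,0]
    - [-0.03,-0.0031,0]
    - [-0.03,-0.0031,0]
    - [-0.03,-0.0031,0]
    - [-0.02,-0.0031,0]
    - [-0.01,-0.001,0]
    - [0,0,0]
    - [0,0,0]
  delta_rot:
    - [0,0,0]
    - [0,0,0]
    - [0,0,0]
    - [0,0,0]
    - [0,0,0]
    - [0,0,0]
    - [0,0,0]
    - [0,0,0]
    - [0,0,0]
    - [0,0,0]
    - [0,0,0]
    - [0,0,0]
    - [0,0,0]
    - [0,0,0]
    - [0,0,0]
    - [0,0,0]
    - [0,0,0]
    - [0,0,0]
    - [0,0,0]
    - [0,0,0]
  grip: [-1,-1,-1,-1,-1,-1,-1,-1,-1,-1,-1,-1,-1,-1,-1,-1,-1,-1,-1,-1]

```text
clock: 23.35
tool_pos: [0.4457, 0.0008, 0.2165]
eef_rot: [0.707, 0.708, 0.0, -0.0]
contact_force: [-0.3, -0.1, -4.3]
opening: 0.723
finger_force: 30.0
```

Run:
```python
from h import *
s=state();c,im=wrist("w8")
t=s["tool_pos"];zt=t[2]-.1076+.08
print("rim z",zt,"axis@rim",proj(c,[[t[0],t[1],zt],[t[0],t[1]+.032,zt],[t[0],t[1]+.036,zt],[t[0],t[1]+.036,zt-.08]]),"blue far lip",proj(c,[.4455,.0035+.046,.016]))
```

```text
t 23.35 tcp [0.4457 0.0008 0.2165] rotvec [-0.001  1.     1.     0.001] open 0.723 ff 30.0 F [-0.3 -0.1 -4.3] q7 -0.15
rim z 0.1889485757466735 axis@rim [[277.50864297 329.6464372 ]
 [277.65292952 251.97580126]
 [277.67288655 241.21668211]
 [277.69865366 184.64152935]] blue far lip [[277.55006257 141.52466042]]
```

View pics/w8.png

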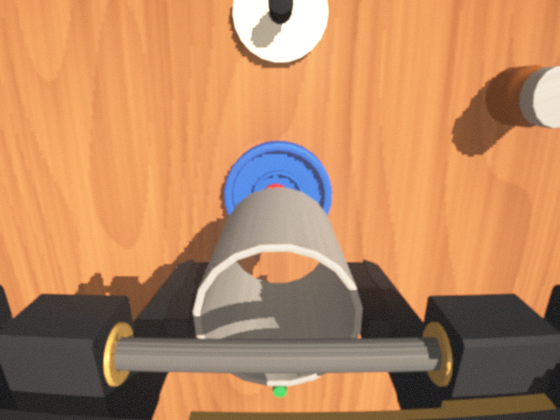

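Flask rim spans x 196–361 (mid 278.5, axis 277.5), with its far edge at y≈246, so it sits about 2 mm to +y of the grip. Blue far lip is at y=141, as predicted. All within 1 mm, so lower it.

Request:
play_rows:
  translation:
    - [0.001,0,0]
    - [0,0,0.02]
    - [0,0,0.02]
    - [0,0,0.02]
    - [0,0,0.02]
    - [0,0,0.01]
    - [0,0,0.005]
    - [0,0,0.003]
    - [0,0,0.002]
    - [0,0,0.001]
    - [0,0,0.001]
    - [0,0,0]
  delta_rot:
    - [0,0,0]
    - [0,0,0]
    - [0,0,0]
    - [0,0,0]
    - [0,0,0]
    - [0,0,0]
    - [0,0,0]
    - [0,0,0]
    - [0,0,0]
    - [0,0,0]
    - [0,0,0]
    - [0,0,0]
  grip: [-1,-1,-1,-1,-1,-1,-1,-1,-1,-1,-1,-1]

```text
clock: 24.9
tool_pos: [0.4456, 0.0007, 0.1155]
eef_rot: [0.707, 0.707, 0.0, 0.0]
contact_force: [-0.4, 0.5, 5.7]
opening: 0.722
finger_force: 30.0
```

```bash
python3 -c "
from h import *
state();wrist('w9')"
```

```text
t 24.9 tcp [0.4456 0.0007 0.1155] rotvec [ 0.  1.  1. -0.] open 0.722 ff 30.0 F [-0.4  0.5  5.7] q7 -0.16
```

View pics/w9.png

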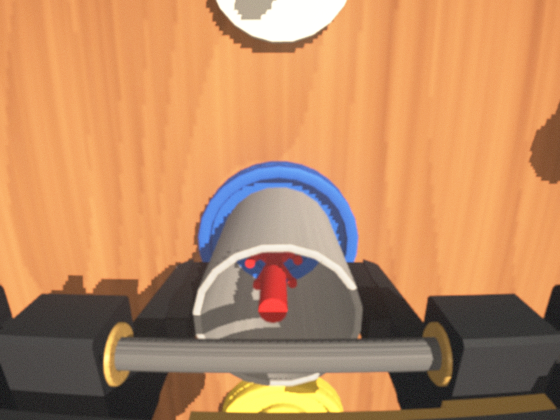

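Flask sits inside the blue lip at the expected height with the red tree upright in it. Release, rise and go to the brass flask.

Request:
play_rows:
  translation:
    - [0,0,0]
    - [0,0,0]
    - [0,0,0]
    - [0,0,0]
    - [0,0,-0.01]
    - [0,0,-0.04]
    - [0,0,-0.04]
    - [0,0,-0.04]
    - [-0.034,0,0]
    - [-0.034,0,0]
    - [-0.034,0,0]
    - [-0.034,0,0]
    - [-0.034,0,0]
    - [-0.034,0,0]
    - [-0.034,0,0]
    - [-0.034,0,0]
    - [-0.034,0,0]
    - [-0.02,0,0]
    - [0,0,0]
    - [0,0,0]
  delta_rot:
    - [0,0,0]
    - [0,0,0]
    - [0,0,0]
    - [0,0,0]
    - [0,0,0]
    - [0,0,0]
    - [0,0,0]
    - [0,0,0]
    - [0,0,0]
    - [0,0,0]
    - [0,0,0]
    - [0,0,0]
    - [0,0,0]
    - [0,0,0]
    - [0,0,0]
    - [0,0,0]
    - [0,0,0]
    - [0,0,0]
    - [0,0,0]
    - [0,0,0]
  grip: [1,1,1,1,1,1,1,1,1,1,1,1,1,1,1,1,1,1,1,1]

```text
clock: 27.45
tool_pos: [0.4456, -0.3235, 0.2447]
eef_rot: [0.706, 0.708, 0.0, -0.001]
contact_force: [0.7, 0.4, 0.8]
opening: 1.0
finger_force: 0.0
```

Run:
```python
from h import *
s=state();c,im=wrist("w10")
t=s["tool_pos"];print("axis@.08",proj(c,[t[0],t[1],.08]))
```

```text
t 27.45 tcp [ 0.4456 -0.3235  0.2447] rotvec [-0.002  1.     1.     0.002] open 1.0 ff 0.0 F [0.7 0.4 0.8] q7 0.41
axis@.08 [[277.77197797 213.46590589]]
```

View pics/w10.png

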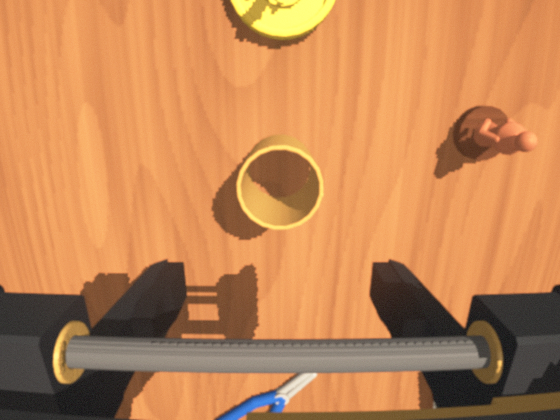

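Brass rim: left (236,187), right (324,187), top (280,145), bottom (280,230). The figure is well clear at (485,132).

Run:
```python
from h import *
c,im=load("w10")
p=ray(c,[[236,187],[324,187],[280,145],[280,230]],.08);print(p[0]-p[1],p[2]-p[3],"centre",(p[0,0]+p[1,0])/2,(p[2,1]+p[3,1])/2)
m=hsv(im,(15,90,40),(36,255,255));m[:100]=0;m[235:]=0;m[:,:200]=0;m[:,360:]=0
print(circ(c,m,.08)); m[:187]=0; print(circ(c,m,.08))
```

```text
[-0.0640342  -0.00014769] [-0.00025948  0.06382467] centre 0.447143852411482 -0.304738142153799
[ 0.44782323 -0.30143153  0.03442844]
[ 0.44772926 -0.30509428  0.03251774]
```

Request:
play_rows:
  translation:
    - [0.01,0.001,0]
    - [0.009,0.001,0]
    - [0,0,0]
    - [0,0,0.03]
    - [0,0,0.03]
    - [0,0,0.03]
    - [0,0,0.027]
    - [0,0,0.02]
    - [0,0,0]
    - [0,0,0]
    - [0,0,0]
    - [0,0,0]
    - [0,0,0]
    - [0,0,0]
  delta_rot:
    - [0,0,0]
    - [0,0,0]
    - [0,0,0]
    - [0,0,0]
    - [0,0,0]
    - [0,0,0]
    - [0,0,0]
    - [0,0,0]
    - [0,0,0]
    - [0,0,0]
    - [0,0,0]
    - [0,0,0]
    - [0,0,0]
    - [0,0,0]
  grip: [1,1,1,1,1,1,1,1,1,-1,-1,-1,-1,-1]
  squeeze: 30

```text
clock: 29.25
tool_pos: [0.4475, -0.3065, 0.1085]
eef_rot: [0.707, 0.707, 0.0, 0.001]
contact_force: [-0.0, -0.2, 7.4]
opening: 0.715
finger_force: 30.0
```

Request:
play_rows:
  translation:
    - [0,0,-0.01]
    - [0,0,-0.025]
    - [0,0,-0.025]
    - [0,0,-0.025]
    - [0,0,-0.025]
    - [0,0,0]
    - [0.015,0,0]
    - [0.027,0.001,0]
    - [0.027,0,0]
    - [0.027,0,0]
    - [0.027,0,0]
    - [0.021,0,0]
    - [0.015,0,0]
    - [0,0,0]
    - [0,0,0]
  delta_rot:
    - [0,0,0]
    - [0,0,0]
    - [0,0,0]
    - [0,0,0]
    - [0,0,0]
    - [0,0,0]
    - [0,0,0]
    - [0,0,0]
    - [0,0,0]
    - [0,0,0]
    - [0,0,0]
    - [0,0,0]
    - [0,0,0]
    - [0,0,0]
    - [0,0,0]
  grip: [-1,-1,-1,-1,-1,-1,-1,-1,-1,-1,-1,-1,-1,-1,-1]

```text
clock: 31.12
tool_pos: [0.4482, -0.1479, 0.2175]
eef_rot: [0.708, 0.707, -0.0, 0.0]
contact_force: [1.1, 0.1, -2.8]
opening: 0.72
finger_force: 30.0
```

Run:
```python
from h import *
s=state();c,im=wrist("w11")
t=s["tool_pos"];zt=t[2]-.108+.08
print("rim far edge, offset 0/2/4 mm",proj(c,[[t[0],t[1]+.032+o,zt] for o in(0,.002,.004)]).round(1).tolist(),"yellow far lip",proj(c,[.4494,-.1455+.046,.016]))
# rim pixels: column profile of the held flask around the middle; yellow far lip
H=cv2.cvtColor(im,cv2.COLOR_BGR2HSV)
print([(y,H[y,278].tolist()) for y in range(132,150,2)])
print([(y,H[y,278].tolist()) for y in range(232,262,2)])
print([(x,H[310,x].tolist()) for x in list(range(188,212,3))+list(range(350,372,3))])
```

```text
t 31.12 tcp [ 0.4482 -0.1479  0.2175] rotvec [ 0.001  1.     1.    -0.001] open 0.72 ff 30.0 F [ 1.1  0.1 -2.8] q7 0.11
rim far edge, offset 0/2/4 mm [[277.5, 251.4], [277.5, 246.1], [277.5, 240.7]] yellow far lip [[279.17920033 141.31642801]]
[(132, [13, 156, 230]), (134, [14, 157, 232]), (136, [14, 158, 232]), (138, [15, 158, 236]), (140, [24, 167, 250]), (142, [29, 148, 255]), (144, [30, 128, 255]), (146, [30, 135, 255]), (148, [30, 143, 255])]
[(232, [17, 157, 226]), (234, [17, 155, 226]), (236, [17, 157, 226]), (238, [17, 161, 225]), (240, [17, 158, 227]), (242, [17, 159, 226]), (244, [17, 159, 226]), (246, [20, 149, 248]), (248, [25, 131, 255]), (250, [25, 133, 254]), (252, [23, 142, 254]), (254, [15, 158, 236]), (256, [13, 157, 228]), (258, [13, 158, 227]), (260, [13, 159, 226])]
[(188, [14, 81, 60]), (191, [9, 90, 54]), (194, [17, 161, 182]), (197, [22, 147, 254]), (200, [22, 144, 255]), (203, [16, 157, 158]), (206, [17, 147, 130]), (209, [17, 147, 130]), (350, [17, 149, 123]), (353, [17, 147, 127]), (356, [17, 157, 151]), (359, [16, 153, 153]), (362, [17, 135, 68]), (365, [17, 85, 42]), (368, [9, 83, 40]), (371, [15, 61, 42])]
```

Rim far edge at y=246 (2 mm offset), yellow lip at y=140 as predicted, so it is centred apart from +1 mm in x. Lower it.

Request:
play_rows:
  translation:
    - [0,0.001,0]
    - [0,0,0.02]
    - [0,0,0.02]
    - [0,0,0.02]
    - [0,0,0.02]
    - [0,0,0.01]
    - [0,0,0.005]
    - [0,0,0.003]
    - [0,0,0.002]
    - [0,0,0.001]
    - [0,0,0.001]
    - [0,0,0]
  delta_rot:
    - [0,0,0]
    - [0,0,0]
    - [0,0,0]
    - [0,0,0]
    - [0,0,0]
    - [0,0,0]
    - [0,0,0]
    - [0,0,0]
    - [0,0,0]
    - [0,0,0]
    - [0,0,0]
    - [0,0,0]
  grip: [-1,-1,-1,-1,-1,-1,-1,-1,-1,-1,-1,-1]

```text
clock: 32.67
tool_pos: [0.4495, -0.1472, 0.1165]
eef_rot: [0.707, 0.707, 0.0, 0.0]
contact_force: [-1.3, 0.8, 5.3]
opening: 0.714
finger_force: 30.0
```

Request:
play_rows:
  translation:
    - [0,0,0]
    - [0,0,0]
    - [0,0,0]
    - [0,0,0]
    - [0,0,-0.01]
    - [0,0,-0.04]
    - [0,0,-0.04]
    - [0,0,-0.04]
    - [0.036,0,0]
    - [0.036,0,0]
    - [0.036,0,0]
    - [0.036,0,0]
    - [0.036,0,0]
    - [0.036,0,0]
    - [0.036,0,0]
    - [0.03,0,0]
    - [0,0,0]
    - [0,0,0]
  delta_rot:
    - [0,0,0]
    - [0,0,0]
    - [0,0,0]
    - [0,0,0]
    - [0,0,0]
    - [0,0,0]
    - [0,0,0]
    - [0,0,0]
    - [0,0,0]
    - [0,0,0]
    - [0,0,0]
    - [0,0,0]
    - [0,0,0]
    - [0,0,0]
    - [0,0,0]
    - [0,0,0]
    - [0,0,0]
    - [0,0,0]
  grip: [1,1,1,1,1,1,1,1,0,0,0,0,0,0,0,0,0,0]

```text
clock: 34.92
tool_pos: [0.4492, 0.1337, 0.246]
eef_rot: [0.707, 0.707, -0.0, 0.0]
contact_force: [0.0, -0.1, 0.1]
opening: 0.5
finger_force: 0.0
```

Run:
```python
from h import *
s=state();c,im=wrist("w12")
m=hsv(im,(0,0,120),(180,75,255));x,y=proj(c,[.447,.146,.01])[0].astype(int)
k=np.zeros_like(m);k[max(0,y-75):y+75,x-75:x+75]=255;m&=k
print("px",x,y,"cap",circ(c,m,.010), "area",(m>0).sum())
d=hsv(im,(0,0,0),(180,255,45));k[:]=0;k[y-40:y+70,x-40:x+40]=255;d&=k
n,l,st,ce=cv2.connectedComponentsWithStats(d)
for i in range(1,n):
    if st[i,4]>60:print(st[i],ce[i])
print("knob top for cap",proj(c,[*circ(c,m,.01)[:2],.044]))
tp=r.snapshot("top");np.save("top1.npy",tp)
sc=r.snapshot("scene")
cv2.imwrite("pics/s1.png",cv2.resize(np.hstack([im[y-80:y+90,x-80:x+90],sc[150:320,110:290]]),None,fx=2.2,fy=2.2))
```

```text
t 34.92 tcp [0.4492 0.1337 0.246 ] rotvec [ 0.001  1.     1.    -0.001] open 0.5 ff 0.0 F [ 0.  -0.1  0.1] q7 -0.38
px 275 175 cap [0.44729241 0.14667498 0.03603943] area 4277
knob top for cap [[275.45242882 183.958008  ]]
```

View pics/s1.png

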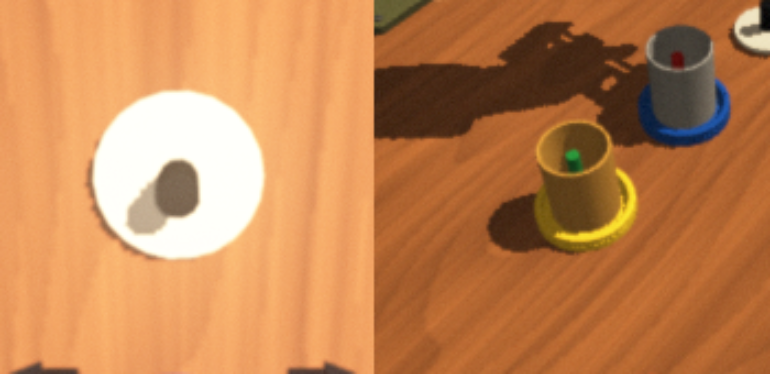

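Left: cap with its knob centred. Right: both flasks stand flat inside the lips with the trees upright in them. Take the cap by its knob.

Request:
play_rows:
  translation:
    - [0.0125,-0.002,0]
    - [0,0,0]
    - [0,0,0.03]
    - [0,0,0.03]
    - [0,0,0.03]
    - [0,0,0.03]
    - [0,0,0.025]
    - [0,0,0.015]
    - [0,0,0.007]
    - [0,0,0]
    - [0,0,0]
    - [0,0,0]
    - [0,0,0]
    - [0,0,0]
    - [0,0,0]
  delta_rot:
    - [0,0,0]
    - [0,0,0]
    - [0,0,0]
    - [0,0,0]
    - [0,0,0]
    - [0,0,0]
    - [0,0,0]
    - [0,0,0]
    - [0,0,0]
    - [0,0,0]
    - [0,0,0]
    - [0,0,0]
    - [0,0,0]
    - [0,0,0]
    - [0,0,0]
  grip: [0,0,0,0,0,0,0,0,0,0,-1,-1,-1,-1,-1]
  squeeze: 15

```text
clock: 36.95
tool_pos: [0.4476, 0.1474, 0.0791]
eef_rot: [0.707, 0.707, 0.0, 0.0]
contact_force: [0.2, 0.7, 5.8]
opening: 0.2
finger_force: 15.0
```

Request:
play_rows:
  translation:
    - [0,0,-0.01]
    - [0,0,-0.03]
    - [0,0,-0.03]
    - [0,0,-0.03]
    - [0,0,-0.02]
    - [0,0,0]
    - [-0.015,-0.002,0]
    - [-0.03,0,0]
    - [-0.03,0,0]
    - [-0.03,0,0]
    - [-0.025,0,0]
    - [-0.0135,0,0]
    - [0,0,0]
    - [0,0,0]
  delta_rot:
    - [0,0,0]
    - [0,0,0]
    - [0,0,0]
    - [0,0,0]
    - [0,0,0]
    - [0,0,0]
    - [0,0,0]
    - [0,0,0]
    - [0,0,0]
    - [0,0,0]
    - [0,0,0]
    - [0,0,0]
    - [0,0,0]
    - [0,0,0]
  grip: [-1,-1,-1,-1,-1,-1,-1,-1,-1,-1,-1,-1,-1,-1]

```text
clock: 38.7
tool_pos: [0.4453, 0.0047, 0.1985]
eef_rot: [0.707, 0.708, 0.0, -0.0]
contact_force: [-0.0, 0.0, -0.9]
opening: 0.197
finger_force: 15.0
```

Run:
```python
from h import *
s=state();c,im=wrist("w13");t=s["tool_pos"];zb=t[2]-.0791
th=np.linspace(0,2*np.pi,60)
def ring(x,y,z,rad,col):
    p=proj(c,np.c_[x+rad*np.cos(th),y+rad*np.sin(th),0*th+z]);cv2.polylines(im,[p.round().astype(int)],True,col,1)
ring(.4455,.003,.088,.032,(0,255,0)); ring(t[0],t[1],zb+.010,.036,(255,0,255)); ring(t[0],t[1],zb+.004,.036,(255,0,255))
ring(.4455,.0035,.016,.046,(0,255,255))
cv2.imwrite("pics/w13o.png",im)
```

```text
t 38.7 tcp [0.4453 0.0047 0.1985] rotvec [-0.001  1.     1.     0.001] open 0.197 ff 15.0 F [-0.   0.  -0.9] q7 -0.2
```

View pics/w13o.png

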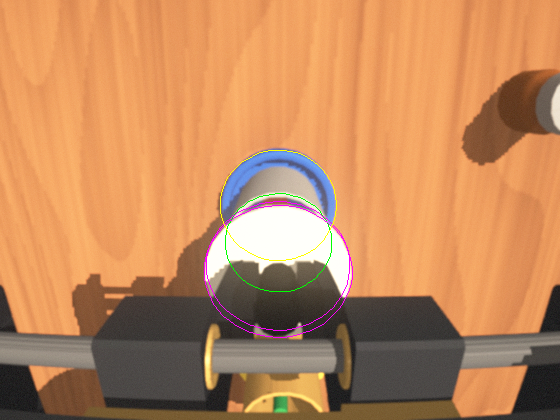

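The green ring (predicted flask rim) matches the visible rim at y≈194, and the cap disc matches its magenta prediction. Shift 1 mm and lower.

Request:
play_rows:
  translation:
    - [-0.001,0,0.01]
    - [0,0,0.01]
    - [0,0,0.006]
    - [0,0,0.003]
    - [0,0,0.002]
    - [0,0,0.002]
    - [0,0,0.001]
    - [0,0,0.001]
    - [0,0,0.001]
    - [0,0,0]
  delta_rot:
    - [0,0,0]
    - [0,0,0]
    - [0,0,0]
    - [0,0,0]
    - [0,0,0]
    - [0,0,0]
    - [0,0,0]
    - [0,0,0]
    - [0,0,0]
    - [0,0,0]
  grip: [-1,-1,-1,-1,-1,-1,-1,-1,-1,-1]

```text
clock: 40.0
tool_pos: [0.4455, 0.0028, 0.1631]
eef_rot: [0.707, 0.707, 0.0, 0.0]
contact_force: [-1.3, -0.0, 4.5]
opening: 0.195
finger_force: 15.0
```

Height 0.1631 m is exactly the seated height. Release and rise.

Request:
play_rows:
  translation:
    - [0,0,0]
    - [0,0,0]
    - [0,0,0]
    - [0,0,0]
    - [0,0,0]
    - [0,0,-0.01]
    - [0,0,-0.03]
    - [0,0,-0.03]
    - [0,0,-0.03]
    - [-0.03,0,-0.02]
    - [-0.03,0,0]
    - [-0.03,0,0]
    - [-0.03,0,0]
    - [0,0,0]
    - [0,0,0]
  delta_rot:
    - [0,0,0]
    - [0,0,0]
    - [0,0,0]
    - [0,0,0]
    - [0,0,0]
    - [0,0,0]
    - [0,0,0]
    - [0,0,0]
    - [0,0,0]
    - [0,0,0]
    - [0,0,0]
    - [0,0,0]
    - [0,0,0]
    - [0,0,0]
    - [0,0,0]
  grip: [-0.4,-0.4,0,0,0,0,0,0,0,0,0,0,0,0,0]

```text
clock: 41.88
tool_pos: [0.4453, -0.1163, 0.283]
eef_rot: [0.707, 0.707, 0.0, -0.0]
contact_force: [0.3, 0.5, 0.3]
opening: 0.495
finger_force: 0.0
```

Run:
```python
from h import *
s=state();c,im=wrist("w14")
x,y=proj(c,[.4455,.003,.094])[0].astype(int);print("expected px",x,y)
m=hsv(im,(0,0,120),(180,75,255));k=np.zeros_like(m);k[max(0,y-80):y+80,x-80:x+80]=255;m&=k
print("cap disc fit at z=.094",circ(c,m,.094),"if on bench",circ(c,m,.01))
for cam in("scene",):
    r.snapshot(cam)
    for t in("cap","steel_flask","brass_flask","red_tree","green_tree","jar","figure"):
        print(t,[(np.round(d["point"],3).tolist(),round(d["confidence"],2)) for d in r.look_for(cam,t)][:2])
```

```text
t 41.88 tcp [ 0.4453 -0.1163  0.283 ] rotvec [-0.001  1.     1.     0.001] open 0.495 ff 0.0 F [0.3 0.5 0.3] q7 0.06
expected px 278 44
cap disc fit at z=.094 [ 0.4458844  -0.00165186  0.0374187 ] if on bench [0.44605506 0.00834463 0.04906394]
cap [([0.454, -0.003, 0.094], 0.74), ([0.455, -0.157, 0.061], 0.37)]
steel_flask [([0.468, -0.027, 0.051], 0.84)]
brass_flask [([0.458, -0.157, 0.06], 0.66)]
red_tree [([0.584, 0.226, 0.032], 0.63)]
green_tree [([0.45, -0.148, 0.077], 0.48)]
jar [([0.646, 0.08, 0.049], 0.82)]
figure [([0.644, -0.275, 0.008], 0.85)]
```

The cap sits at the right level, but its disc is cut by the image edge here. One better view to confirm it is flat and centred.

Request:
play_rows:
  translation:
    - [0.03,0,-0.01]
    - [0.03,0,-0.01]
    - [0.02,0,-0.01]
    - [0,0,0]
    - [0,0,0]
  delta_rot:
    - [0,0,0]
    - [0,0,0]
    - [0,0,0]
    - [0,0,0]
    - [0,0,0]
  grip: [0,0,0,0,0]

```text
clock: 42.95
tool_pos: [0.4452, -0.0381, 0.3124]
eef_rot: [0.707, 0.707, -0.0, 0.0]
contact_force: [-0.2, -0.0, 0.8]
opening: 0.5
finger_force: 0.0
```

Run:
```python
from h import *
s=state();c,im=wrist("w15")
x,y=proj(c,[.4455,.003,.098])[0].astype(int);print("expected px",x,y)
m=hsv(im,(0,0,150),(180,75,255));k=np.zeros_like(m);k[max(0,y-72):y+72,x-72:x+72]=255;m&=k
kk=max(cv2.findContours(m,cv2.RETR_EXTERNAL,cv2.CHAIN_APPROX_NONE)[0],key=cv2.contourArea);print(cv2.boundingRect(kk))
q=circ(c,m,.094);p=ray(c,cv2.convexHull(kk).reshape(-1,2),.094);e=np.hypot(*(p-q[:2]).T)-q[2]
print("cap",q,"rms",e.std(),cv2.minAreaRect(p.astype(np.float32)))
m=hsv(im,(95,60,30),(130,255,255));m[260:]=0;print("blue",circ(c,m,.016))
```

```text
t 42.95 tcp [ 0.4452 -0.0381  0.3124] rotvec [ 0.001  1.     1.    -0.001] open 0.5 ff 0.0 F [-0.2 -0.   0.8] q7 -0.09
expected px 278 148
(236, 93, 86, 97)
cap [0.44533931 0.00743451 0.03944353] rms 0.001462722795684638 ((0.4456317126750946, 0.007003080099821091), (0.08177950233221054, 0.07223101705312729), 88.0264892578125)
blue [0.44558419 0.00311212 0.04508532]
```

Run:
```python
from h import *
from scipy.optimize import least_squares
c,im=load("w15")
m=hsv(im,(0,0,150),(180,75,255));m[:60]=0;m[215:]=0;m[:,:200]=0;m[:,360:]=0
kk=max(cv2.findContours(m,cv2.RETR_EXTERNAL,cv2.CHAIN_APPROX_NONE)[0],key=cv2.contourArea)
for z in(.094,.098):
    p=ray(c,kk.reshape(-1,2)[kk.reshape(-1,2)[:,1]>140],z);q=least_squares(lambda v:np.hypot(*(p-v[:2]).T)-v[2],[.445,.003,.036],loss="soft_l1",f_scale=.0005).x
    print(z,q,np.abs(np.hypot(*(p-q[:2]).T)-q[2]).mean())
H=cv2.cvtColor(im,cv2.COLOR_BGR2HSV);print([(y,H[y,292].tolist()) for y in range(84,126,3)])
```

```text
0.094 [0.44543484 0.00201392 0.03568309] 0.00023997960002338753
0.098 [0.44543399 0.00258078 0.03520702] 0.0002367865335791784
[(84, [13, 146, 240]), (87, [13, 147, 239]), (90, [13, 143, 240]), (93, [13, 142, 239]), (96, [115, 88, 231]), (99, [110, 131, 235]), (102, [114, 104, 171]), (105, [121, 57, 126]), (108, [0, 8, 241]), (111, [30, 4, 255]), (114, [30, 5, 255]), (117, [30, 4, 255]), (120, [30, 4, 255]), (123, [30, 4, 255])]
```

Cap top fits a 36 mm circle at z=0.094, centred within 1–2 mm of the flask: seated flat. Hand in.

```bash
python3 -c "
from plant import r
print(r.finish_job())"
```

```text
the job is handed in; nothing more can be done
None
```

The job is handed in: both trees and both flasks are seated in their bases in the order asked, the steel flask is closed with the white cap, and everything is released, at about 43 s; the hand-in returned no verdict.

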